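# Clear the spent capsule and open the capsule jar

## Task

Get ready for the next shot: press the ejector on the upturned capsule holder so that the spent capsule drops into the knock box, let the ejector spring back, and then unscrew the tight bamboo lid of the glass capsule jar, leaving the jar seated in the wooden stand that keeps it from turning. Stop turning once the thread has let go, lift the lid straight up, and finish still gripping it, level and still, a couple of centimetres above the jar's mouth - do not put it down. Leave the cup and saucer, the tamper and the milk pitcher where they are.

Things in the scene. Friction and masses are not known exactly. Their poses are not given: they have to be found in the camera images.
- knock_box: open brushed aluminium knock box, 150 x 140 x 100 mm high (x, y, z), walls 4 mm, fixed to the ledge; origin at the centre of its underside, z up. It carries the upturned capsule holder across its mouth. Its place and yaw differ from run to run; it stands left or right of the jar.
- portafilter: steel capsule holder, fixed upside down on two rails over the knock box's centre. Origin on the axis of its round head (66 mm across) at the downward mouth, 78 mm above the ledge, z up; the head's flat top is 42 mm above the origin. Its black handle, 26 mm thick, points along -x to 168 mm from the axis, its highest part 120 mm above the ledge.
- ejector_top (a point): centre of the flat top of the ejector: a round black push cap, 26 mm across and 7 mm thick on a steel stem, rising from the middle of the upturned holder's head; 139 mm above the ledge when out. Closed fingers can press it straight down.
- ejector (a joint): travel of the ejector in m: 0 out, 0.012 fully pressed (cap down on the head). A spring returns it (about 2 N at first, 5 N at the bottom); the capsule snaps past its spring clips at about 4 to 6 N of push.
- spent_capsule: spent aluminium capsule, 39 mm across its flange, 31 mm high, 20 g; at first hidden inside the holder's head, flange down, held by three spring clips 80 mm above the ledge. Origin at the centre of the flange's face, z from there towards its small end. Pushed about 8 mm down it comes free and falls into the box.
- jar_stand: square wooden stand, 120 x 120 x 24 mm high, fixed to the ledge, with a square recess 79 mm wide and 14 mm deep in which the jar stands; origin at the centre of its underside, z up. Position and yaw differ from run to run.
- jar: square clear glass jar, body 76 x 76 mm and 94 mm high, then sloping shoulder and round neck (48 mm) up to the mouth, 128 mm above its base; about 0.55 kg with fresh capsules in it. Loose: it stands in the stand's recess, base 10 mm above the ledge, with 1.5 mm play, turns about 2 degrees before the stand stops it, and is held down by its weight alone. Origin at the centre of its base, z up.
- jar_mouth (a point): centre of the jar's open mouth, on the jar's axis, 138 mm above the ledge with the jar seated.
- lid: round bamboo screw lid, 66 mm across (lower 17 mm: 65 mm), 28 mm high, 80 g; origin at the centre of its lower edge, z up. Closed, that edge is 113 mm above the jar's base, over the neck, and its x axis lies along the jar's. A squeezed silicone seal makes it tight: about 0.5 to 0.65 N m to start it, so grip it firmly (25 N or more); it eases as it turns.
- lid_top (a point): centre of the lid's flat top, 28 mm above its lower edge; 151 mm above the ledge when closed. The three-lug thread opens anticlockwise seen from above: free after about 58 degrees (1.0 rad), then it lifts straight off; at about 102 degrees the lugs meet stops. It may rise up to 4 mm while it turns but need not. Pulled before it is free, it lifts the jar.
- cup: teal ceramic espresso cup, 68 mm across and 58 mm high, standing on the saucer; origin at the centre of its base. To be left alone.
- saucer: teal ceramic saucer, 124 mm across, 14 mm high; origin at the centre of its underside. To be left alone.
- tamper: tamper, steel base 58 mm across, dark wooden handle, 90 mm high, standing upright; origin at the centre of its underside. To be left alone.
- pitcher: steel milk pitcher, 90 mm across, 95 mm high, with a side handle; origin at the centre of its underside. To be left alone.
Things that resemble listed ones, but are neither listed nor needed, are in the scene too. Of the things that look like the lid, the largest one is meant.

How it is judged (in metres and radians):
On the way, in this order (a step that is already met when the one before it is completed fails the run):
1. the spent capsule lies in the knock box (z of spent_capsule in the frame of knock_box below 0.06 m and x of spent_capsule in the frame of knock_box between -0.072 and 0.072 m and y of spent_capsule in the frame of knock_box between -0.067 and 0.067 m), for 0.2 s.
2. the lid is off its thread, raised more than 8 mm from the jar, the jar still seated in its stand (z of lid in the frame of jar above 0.121 m and z of jar in the frame of jar_stand below 0.013 m and angle between jar's own z axis and vertical below 0.06 rad), for 0.1 s.
At the end, for the whole second after the job is handed in: Capsule in the box, ejector out; jar upright, seated within 3 mm; lid gripped and still, not touching the jar, its edge 3 to 50 mm above the mouth, within 20 mm of its axis, tilt under 0.2 rad, turned 45 to 135 degrees from closed (all of step 1 and z of jar in the frame of jar_stand below 0.013 m and angle between jar's own z axis and vertical below 0.06 rad and z of lid in the frame of jar between 0.131 and 0.178 m and horizontal distance between lid and jar below 0.02 m and angle between lid's own z axis and vertical below 0.2 rad and angle between the x axis of lid and the x axis of jar, either way round above 0.79 rad and contact force between the fingers and lid above 1 N and contact force between lid and jar below 0.05 N and linear speed of lid below 0.03 m/s and value of joint ejector below 0.003 m); the arm keeps its last pose, push and grip.
It fails at once if the jar is pulled out of its stand (z of jar in the frame of jar_stand above 0.024 m).
It fails at once if the cup is pushed away or knocked over (distance of cup from where it was at the start of the episode above 0.03 m or angle between cup's own z axis and vertical above 0.5 rad).
It fails at once if the saucer is pushed away or knocked over (distance of saucer from where it was at the start of the episode above 0.03 m or angle between saucer's own z axis and vertical above 0.5 rad).
It fails at once if the tamper is pushed away or knocked over (distance of tamper from where it was at the start of the episode above 0.03 m or angle between tamper's own z axis and vertical above 0.5 rad).
It fails at once if the pitcher is pushed away or knocked over (distance of pitcher from where it was at the start of the episode above 0.03 m or angle between pitcher's own z axis and vertical above 0.5 rad).
It also fails if it takes over 50 s, if anything falls off the work surface, if the arm or the gripper's body presses on something with over 40 N, if the wrist force passes 120 N, or if a joint passes its speed limit or range.

## Robot

A 6-joint arm with a two-finger parallel gripper is mounted at the origin on the work surface. World frame = base frame: x ahead of the robot, y to its left, z up, the work surface at z = 0. Lengths are in m, angles in degrees, forces in N, time in s.
With the tool pointing down it reaches from about 0.4 to 0.825 m from the base axis. Payload 7 kg.
Tool frame: the origin (TCP) lies on the centre line of the jaws, within the pads' length; the fingertips stand 14 mm ahead of it and the grasp point (between the pads) lies 5 mm behind it; z points along the fingers, y is the line along which they close (so a half turn about z gives the same grasp; the last joint's range is limited). The gripper opens to 88 mm and grips with 3 to 60 N. Pads are 19 mm wide; open, the fingers measure 130 mm over their backs; the gripper's body (78 mm by 193 mm) begins 47 mm behind the grasp point.
Start: joints at [86.293, 20.546, 0.682, 0, -70.136, -16.507], TCP at [0.233, 0.633, 0.241] pointing down, gripper open.
Joint ranges: [-176.03, 176.03], [-82.01, 121.73], [-58.28, 71.71], [-173.87, 95.51], [-174.79, -0.11], [-173.66, 173.66]. Speed limits (degrees/s): [136.94, 136.94, 172.46, 180, 180, 180].

## Interface

Orientations are given as [roll, pitch, yaw] about the fixed x, y, z axes, in that order (R = Rz(yaw) Ry(pitch) Rx(roll)).
In Python, from plant import r gives the robot as it stands.
- The arm moves only by the tool send_rows, never from a script. Its argument "steps" is a list of rows, each an object with "dp": the shift along the tool's x, y, z in mm, a list of three; "roll": the turn about the tool's z in rad; "jaw": the opening in per cent of the stroke, from 0 (shut) to 100 (fully open). In form: [{"dp": [tx, ty, tz], "roll": roll, "jaw": jaw}, ...]. A call has 1 to 5 rows; each row is the pose to reach, as a shift and turn from the pose commanded when the call began, along the tool's axes at that moment; what a row does not reach only later rows make up. A row lasts 1/8 s, in which the tool goes at most 62.5 mm and 10.7 degrees, less where a joint would pass 70% of its speed; a pose out of reach is approached as far as the arm can. A call with a gripper value outside its range is refused whole. The fingers move at their own pace and stop on an object; "newtons" is the grip in N (left out, the last holds). Time passes only in rows, so rows that repeat a pose let the fingers close. It gives the time, the measured TCP pose, the force, the opening and the grip force at its end, in the units of the state.
- r.get_state(): the state, without advancing time (a new reading comes with each control period).
- r.capture(name): name is "scene" or "top" or "wrist"; returns a dict with "image" (384x512x3 uint8, blue, green, red), "K" (3x3 intrinsics, pixels), "rvec" (rotation vector, rad) and "tvec" (3), from world to camera coordinates, as OpenCV has them. Camera axes: x right, y down, z forward; pixel columns grow to the right and rows downward; lengths in m; the calibration is good to about 2 mm. The wrist camera is an equidistant fisheye: a pixel r from the principal point sees the ray r / f radians off the axis. A picture is of the moment at which its call begins. There is no depth.
- r.close_job(): hands the job in; it is judged then, once.
The state is a dict: "time_s": time; "joints": joint angles; "qd": joint speeds; "joint_torque": joint torques, N m; "tcp_pos": TCP position; "eef_rot": TCP orientation; "contact_force": force on the tool from outside, world axes, zero at the start; "moment": the same for the moment, N m; "gripper_width": finger opening in m; "gripper_force": force on a finger pad.
Only numpy, scipy, OpenCV 4.12 (cv2) and the standard library are available. Lean on these libraries where they do the work, as an engineer would, in place of code of your own. Each camera call takes 0.05 s, during which the arm holds its last target. There are 200 camera calls.

## Working session

There is one attempt and no reset: what is moved stays moved. The work goes in short steps, Python scripts to look and compute and a tool call to move; the robot and the scene stay as the last step left them, time stands still between calls to the robot, and variables do not carry over. Pictures are saved under pics/ and viewed, at most 10 in all, crops included, and the job is handed in when it is done.

Besides the shell and the picture viewer there is one more tool, called after ">>>" as a command line: name --argument value ..., lists and objects as JSON in quotes. send_rows: Moves the arm, as the interface text tells. Its arguments: {"type":"object","properties":{"steps":{"type":"array","items":{"type":"object","properties":{"dp":{"type":"array","items":{"type":"number"}},"roll":{"type":"number"},"jaw":{"type":"number"}}}},"newtons":{"type":"number"}},"required":["steps"]}

```bash
mkdir -p pics; cat > h.py <<'E'
import numpy as np, cv2
from plant import r
def cap(n):
    c=r.capture(n); return c
def ray(c,u,v,fish=False):
    K=np.array(c["K"]);R,_=cv2.Rodrigues(np.array(c["rvec"],float));t=np.array(c["tvec"],float).ravel()
    x=(u-K[0,2])/K[0,0];y=(v-K[1,2])/K[1,1]
    if fish:
        th=np.hypot(x,y);s=np.sin(th)/th if th>1e-9 else 1;d=np.array([x*s,y*s,np.cos(th)])
    else: d=np.array([x,y,1.])
    return -R.T@t, R.T@d
def onplane(c,u,v,z,fish=False):
    o,d=ray(c,u,v,fish);return o+d*(z-o[2])/d[2]
E
python3 - <<'E'
from h import *
import pickle
print(r.get_state())
for n in("scene","top"):
    c=cap(n);pickle.dump(c,open(n+".pkl","wb"));cv2.imwrite(f"pics/{n}0.png",cv2.resize(c["image"],(800,600)))
    print(n,c["K"],c["rvec"],c["tvec"],ray(c,256,192))
E
```

```text
{'time_s': 0.0, 'joints': array([ 8.62938678e+01,  2.05887372e+01,  6.33146594e-01, -1.92895461e-02,
       -7.01342564e+01, -1.65072371e+01]), 'qd': array([-0.00856433, -0.15142411, -0.02792074, -0.04797492, -0.01271935,
        0.00290903]), 'joint_torque': array([ 2.96361559e-04, -5.82723570e+01,  2.93050611e+01,  6.99729413e+00,
        7.00452380e-03, -1.61287462e-04]), 'tcp_pos': array([0.23308782, 0.63298578, 0.23965096]), 'eef_rot': array([ 1.79908703e+02, -8.14503121e-03, -2.02199320e+01]), 'contact_force': array([-1.15419324, -0.19929944,  0.24375916]), 'moment': array([ 0.05872236,  0.00623388, -0.00923444]), 'gripper_force': 0.0, 'gripper_width': 0.08787802673018537}
scene [[368.57715079   0.         256.07232832]
 [  0.         368.57715079 198.69003112]
 [  0.           0.           1.        ]] [ 1.88498451  1.212172   -0.64388619] [-0.36662219 -0.17942081  1.53957388] (array([ 1.40377494, -0.23604286,  0.71455655]), array([-0.76297172,  0.34691987, -0.54575659]))
top [[395.0337785    0.         256.45880313]
 [  0.         395.0337785  187.74100083]
 [  0.           0.           1.        ]] [ 2.1908633  -2.17346242  0.16204457] [0.09784042 0.62113449 0.91680533] (array([0.51559337, 0.13826858, 0.9751708 ]), array([ 0.09962235, -0.03632397, -0.99442121]))
```

View pics/scene0.png

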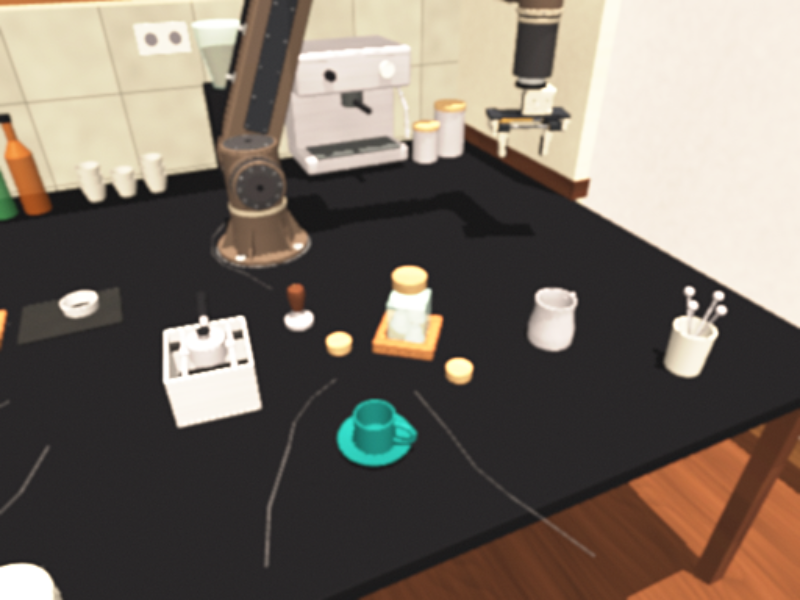

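View pics/top0.png

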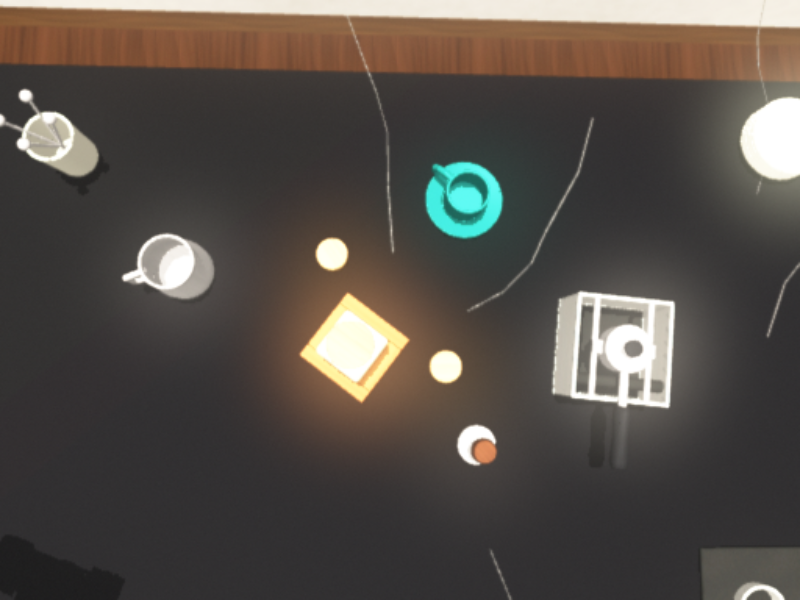

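The top view shows the jar in its stand at about (355,347) of 800x600 and the knock box with its holder at (620,350), cap at (633,348). The scene view shows the lid at (410,275) and the cap at (203,322). Next I measure them.

```bash
python3 - <<'E'
from h import *
import pickle
s=pickle.load(open("scene.pkl","rb"));t=pickle.load(open("top.pkl","rb"))
k=1/1.5625
for u,v in [(348,293),(409,342),(362,403),(300,352)]: print("stand",onplane(t,u*k,v*k,.024))
print("cap",onplane(t,633*k,348*k,.139),"head",onplane(t,628*k,349*k,.12))
for u,v in [(580,291),(674,301),(669,407),(576,399)]: print("box rim",onplane(t,u*k,v*k,.1))
print("capscene",onplane(s,203*k,322*k,.139),"lid scene",onplane(s,410*k,273*k,.151))
for n,(u,v,z) in dict(pitch=(172,262,.095),tamper=(484,452,.09),cup=(467,192,.07),lidA=(445,367,.02),lidB=(332,254,.02)).items(): print(n,onplane(t,u*k,v*k,z))
a=s["image"][150:250,80:330];b=t["image"][160:280,170:470]
im=np.zeros((600,800,3),np.uint8)
im[:300,:750]=cv2.resize(a,(750,300)); im[300:,:750]=cv2.resize(b,(750,300))
cv2.imwrite("pics/c1.png",im)
E
```

```text
stand [0.62098277 0.18406387 0.024     ]
stand [0.54606539 0.08927617 0.024     ]
stand [0.4532013 0.1603058 0.024    ]
stand [0.52966802 0.25573735 0.024     ]
cap [ 0.53635406 -0.2121809   0.139     ] head [ 0.53538203 -0.2129822   0.12      ]
box rim [ 0.61885096 -0.15377555  0.1       ]
box rim [ 0.60566181 -0.29135865  0.1       ]
box rim [ 0.45403435 -0.27748694  0.1       ]
box rim [ 0.4647902  -0.14396121  0.1       ]
capscene [ 0.52091656 -0.20939233  0.139     ] lid scene [0.53702914 0.17932322 0.151     ]
pitch [0.65498164 0.43119987 0.095     ]
tamper [ 0.38988738 -0.01396116  0.09      ]
cup [0.77116184 0.00493353 0.07      ]
lidA [0.50813756 0.03332297 0.02      ]
lidB [0.68247823 0.21012506 0.02      ]
```

View pics/c1.png

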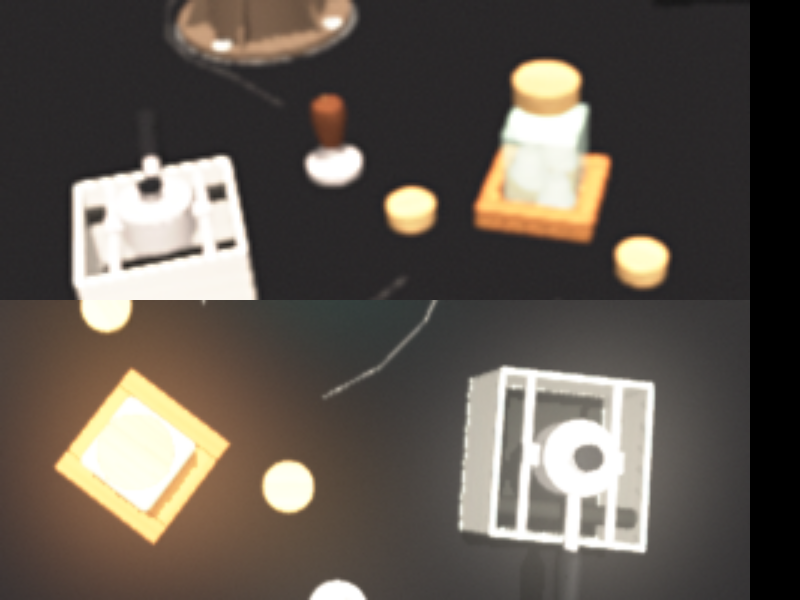

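>>> send_rows --steps '[{"dp":[44,33,0],"roll":0.1,"jaw":100},{"dp":[89,65,0],"roll":0.2,"jaw":100},{"dp":[133,98,0],"roll":0.3,"jaw":100},{"dp":[178,130,0],"roll":0.35,"jaw":100},{"dp":[222,163,0],"roll":0.35,"jaw":100}]'

```text
time_s: 0.72
tcp_pos: [0.3858, 0.402, 0.2404]
eef_rot: [180.0, -0.0, -40.3]
contact_force: [0.3, 1.3, 0.3]
gripper_width: 0.0876
gripper_force: 0.0
```

```bash
cat >> h.py <<'E'
from scipy.spatial.transform import Rotation as Ro
def go(x,y,z):
    s=r.get_state();R=Ro.from_euler("xyz",s["eef_rot"],degrees=True).as_matrix()
    print("t",s["time_s"],"tcp",s["tcp_pos"].round(4),s["eef_rot"].round(2),"q",s["joints"].round(1),"dp mm",(R.T@(np.array([x,y,z])-s["tcp_pos"])*1000).round(1))
E
python3 -c "
from h import *
go(.537,.173,.24)"
```

```text
t 0.725 tcp [0.3858 0.402  0.2404] [179.98  -0.   -40.29] q [ 66.3   9.5 -14.4  -0.  -66.1 -16.6] dp mm [263.4  76.9   0.4]
```

>>> send_rows --steps '[{"dp":[52,15,0],"roll":0.1,"jaw":100},{"dp":[105,31,0],"roll":0.2,"jaw":100},{"dp":[158,46,0],"roll":0.3,"jaw":100},{"dp":[210,61,0],"roll":0.35,"jaw":100},{"dp":[263,77,0],"roll":0.35,"jaw":100}]'

```text
time_s: 1.35
tcp_pos: [0.5368, 0.1734, 0.2404]
eef_rot: [180.0, 0.0, -60.3]
contact_force: [0.4, 0.4, 0.5]
gripper_width: 0.088
gripper_force: 0.0
```

```bash
python3 -c "
from h import *
import pickle
go(.536,-.213,.24)
c=cap('wrist');pickle.dump(c,open('w1.pkl','wb'));cv2.imwrite('pics/w1.png',c['image']);print(c['K'],ray(c,256,192,1))"
```

```text
t 1.35 tcp [0.5368 0.1734 0.2404] [179.99   0.   -60.35] q [ 37.8  10.2 -13.6  -0.  -66.3  -8.1] dp mm [335.4 191.8   0.5]
[[297.31863964   0.         256.59247036]
 [  0.         297.31863964 194.40229301]
 [  0.           0.           1.        ]] (array([0.57724056, 0.10267747, 0.38410937]), array([-0.14213465,  0.25332481, -0.95688259]))
```

View pics/w1.png

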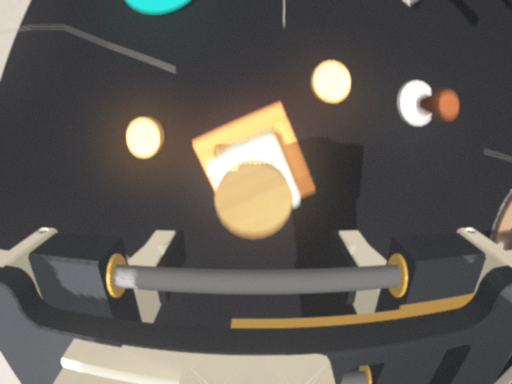

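The wrist view shows the lid disc centred near (254,200), with about 38 px radius, in the stand.

```bash
python3 -c "
from h import *
import pickle
c=pickle.load(open('w1.pkl','rb'));s=pickle.load(open('scene.pkl','rb'));t=pickle.load(open('top.pkl','rb'))
for p in [(253.5,203),(215,203),(292,203),(253.5,238),(253.5,168)]: print(p,onplane(c,*p,.151,1))
print(onplane(s,262,176.7,.151), onplane(t,170+136/2.5,160+147/2.5,.151))
"
```

```text
(253.5, 203) [0.53971666 0.17370482 0.151     ]
(215, 203) [0.56765093 0.18961534 0.151     ]
(292, 203) [0.51181272 0.15790911 0.151     ]
(253.5, 238) [0.52394532 0.20172127 0.151     ]
(253.5, 168) [0.55427325 0.14789296 0.151     ]
[0.54709012 0.17324354 0.151     ] [0.54161316 0.17347466 0.151     ]
```

>>> send_rows --steps '[{"dp":[48,27,0],"jaw":80},{"dp":[96,55,0],"jaw":60},{"dp":[144,82,0],"jaw":40},{"dp":[192,110,0],"jaw":20},{"dp":[240,137,0],"jaw":0}]'

```text
invalid input
```

>>> send_rows --steps '[{"dp":[40,23,0],"jaw":0},{"dp":[80,46,0],"jaw":0},{"dp":[95,55,0],"jaw":0},{"dp":[95,55,0],"jaw":0}]'

```text
invalid input
```

```bash
python3 -c "
from h import *
import pickle
go(.536,-.213,.16)
c=cap('wrist');pickle.dump(c,open('w2.pkl','wb'));cv2.imwrite('pics/w2.png',c['image'])"
```

```text
t 1.4 tcp [0.5389 0.169  0.2402] [ 1.7992e+02 -8.0000e-02 -6.0440e+01] q [ 37.3  10.3 -13.5   0.1 -66.3  -7.8] dp mm [330.8 190.8  80.9]
```

View pics/w2.png

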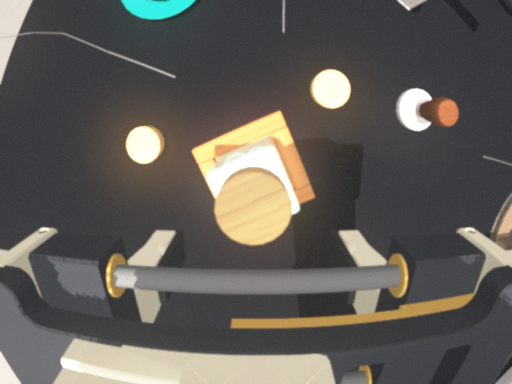

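The same view, now settled: the lid disc centre is at (253.5,206), with its top-face edges at x 215 and 292 and its lower edge at y 243. The moves were refused because each row needs a roll.

```bash
python3 -c "
from h import *
import pickle
c=pickle.load(open('w2.pkl','rb'))
for p in [(253.5,207),(253.5,210),(215,208),(292,208),(253.5,243),(253.5,171)]: print(p,onplane(c,*p,.151,1))
"
```

```text
(253.5, 207) [0.54012858 0.17216253 0.151     ]
(253.5, 210) [0.53882607 0.17448375 0.151     ]
(215, 208) [0.56777504 0.18888434 0.151     ]
(292, 208) [0.51161334 0.15713868 0.151     ]
(253.5, 243) [0.523777   0.20132773 0.151     ]
(253.5, 171) [0.55513668 0.14544317 0.151     ]
```

>>> send_rows --steps '[{"dp":[48,27,0],"roll":0,"jaw":80},{"dp":[96,55,0],"roll":0,"jaw":60},{"dp":[144,82,0],"roll":0,"jaw":40},{"dp":[192,110,0],"roll":0,"jaw":20},{"dp":[240,137,0],"roll":0,"jaw":0}]'

```text
time_s: 2.08
tcp_pos: [0.5355, -0.1027, 0.2405]
eef_rot: [-180.0, 0.0, -60.3]
contact_force: [1.1, 0.6, 0.6]
gripper_width: 0.0429
gripper_force: 0.0
```

>>> send_rows --steps '[{"dp":[40,23,0],"roll":0,"jaw":0},{"dp":[80,46,0],"roll":0,"jaw":0},{"dp":[92,54,0],"roll":0,"jaw":0},{"dp":[92,54,0],"roll":0,"jaw":0},{"dp":[92,54,0],"roll":0,"jaw":0}]'

```text
time_s: 2.7
tcp_pos: [0.5346, -0.2072, 0.2405]
eef_rot: [180.0, 0.0, -60.3]
contact_force: [-0.4, -0.0, -0.2]
gripper_width: 0.0003
gripper_force: 0.0
```

```bash
python3 -c "
from h import *
import pickle
go(.536,-.213,.16)
c=cap('wrist');pickle.dump(c,open('w3.pkl','wb'));cv2.imwrite('pics/w3.png',c['image'])"
```

```text
t 2.7 tcp [ 0.5346 -0.2072  0.2405] [ 1.800e+02  2.000e-02 -6.029e+01] q [ -1.6  11.  -12.4  -0.  -66.5  31.4] dp mm [ 5.8  1.7 80.5]
```

View pics/w3.png

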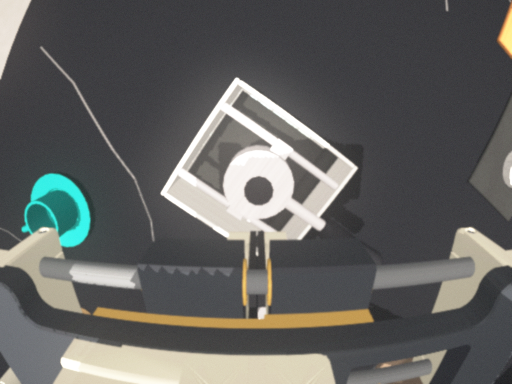

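The cap shows at (259,191) and the fingers are shut.

```bash
python3 -c "
from h import *
import pickle
c=pickle.load(open('w3.pkl','rb'))
p=onplane(c,259,191,.139,1);print(p, onplane(c,273,191,.139,1)-p)
go(p[0],p[1],.157)
"
```

```text
[ 0.53691019 -0.21501631  0.139     ] [-0.01048503 -0.00597005  0.        ]
t 2.75 tcp [ 0.5347 -0.207   0.2406] [-1.7999e+02  1.0000e-02 -6.0260e+01] q [ -1.6  11.  -12.4  -0.  -66.5  31.4] dp mm [ 8.   2.1 83.6]
```

>>> send_rows --steps '[{"dp":[7,2,20],"roll":0,"jaw":0},{"dp":[7,2,45],"roll":0,"jaw":0},{"dp":[7,2,70],"roll":0,"jaw":0},{"dp":[7,2,81],"roll":0,"jaw":0},{"dp":[7,2,81],"roll":0,"jaw":0}]'

```text
time_s: 3.38
tcp_pos: [0.5363, -0.2145, 0.1593]
eef_rot: [179.9, 0.0, -60.3]
contact_force: [0.2, 1.6, 0.8]
gripper_width: 0.0006
gripper_force: 0.0
```

>>> send_rows --steps '[{"dp":[0,0,4],"roll":0,"jaw":0},{"dp":[0,0,8],"roll":0,"jaw":0},{"dp":[0,0,10],"roll":0,"jaw":0},{"dp":[0,0,12],"roll":0,"jaw":0},{"dp":[0,0,12],"roll":0,"jaw":0}]'

```text
time_s: 4.0
tcp_pos: [0.5369, -0.2151, 0.1478]
eef_rot: [-179.9, -0.0, -60.3]
contact_force: [1.0, 2.1, 3.4]
gripper_width: 0.0001
gripper_force: 1.5
```

Contact, 5 mm pressed. Continue to just short of the bottom.

>>> send_rows --steps '[{"dp":[0,0,2],"roll":0,"jaw":0},{"dp":[0,0,4],"roll":0,"jaw":0},{"dp":[0,0,6],"roll":0,"jaw":0},{"dp":[0,0,6],"roll":0,"jaw":0},{"dp":[0,0,6],"roll":0,"jaw":0}]'

```text
time_s: 4.62
tcp_pos: [0.5368, -0.2151, 0.1418]
eef_rot: [-180.0, -0.0, -60.3]
contact_force: [3.2, 1.1, 3.8]
gripper_width: 0.0004
gripper_force: 2.3
```

>>> send_rows --steps '[{"dp":[0,0,0],"roll":0,"jaw":0},{"dp":[0,0,-15],"roll":0,"jaw":0},{"dp":[0,0,-50],"roll":0,"jaw":0},{"dp":[0,0,-100],"roll":0,"jaw":0},{"dp":[0,0,-100],"roll":0,"jaw":0}]'

```text
time_s: 5.25
tcp_pos: [0.5369, -0.2157, 0.2458]
eef_rot: [-179.8, -0.2, -60.3]
contact_force: [-0.2, -0.4, -0.4]
gripper_width: 0.0002
gripper_force: 0.0
```

```bash
python3 -c "
from h import *
go(.539,.173,.24)
c=cap('wrist');a=c['image'][60:260,140:380];b=cap('scene')['image'][190:280,90:180]
im=np.zeros((500,800,3),np.uint8);im[:375,:450]=cv2.resize(a,(450,375));im[:340,455:795]=cv2.resize(b,(340,340))
cv2.imwrite('pics/w4.png',im)"
```

```text
t 5.25 tcp [ 0.5369 -0.2157  0.2458] [-179.8    -0.18  -60.32] q [ -2.5  11.2 -11.6   0.1 -67.   32.1] dp mm [-336.7 -194.2    5.4]
```

View pics/w4.png

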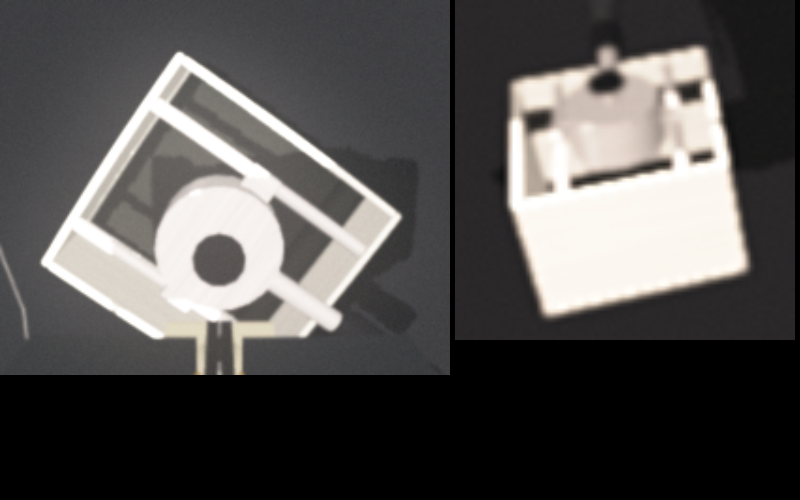

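The cap is back out, but the head hides the capsule. I'll press once more to the bottom as a check, comparing forces.

>>> send_rows --steps '[{"dp":[0,0,45],"roll":0,"jaw":0},{"dp":[0,0,85],"roll":0,"jaw":0},{"dp":[0,0,98],"roll":0,"jaw":0},{"dp":[0,0,98],"roll":0,"jaw":0},{"dp":[0,0,98],"roll":0,"jaw":0}]'

```text
time_s: 5.98
tcp_pos: [0.5354, -0.2153, 0.1439]
eef_rot: [179.9, 0.0, -60.3]
contact_force: [-2.7, -0.2, 4.2]
gripper_width: 0.0001
gripper_force: 2.0
```

>>> send_rows --steps '[{"dp":[0,0,1],"roll":0,"jaw":0},{"dp":[0,0,3],"roll":0,"jaw":0},{"dp":[0,0,5],"roll":0,"jaw":0},{"dp":[0,0,5],"roll":0,"jaw":0},{"dp":[0,0,5],"roll":0,"jaw":0}]'

```text
time_s: 6.6
tcp_pos: [0.5363, -0.2154, 0.1411]
eef_rot: [-180.0, -0.1, -60.3]
contact_force: [-9.3, 2.8, 22.9]
gripper_width: 0.0005
gripper_force: 11.1
```

>>> send_rows --steps '[{"dp":[0,0,0],"roll":0,"jaw":0},{"dp":[0,0,-15],"roll":0,"jaw":0},{"dp":[0,0,-50],"roll":0,"jaw":0},{"dp":[0,0,-100],"roll":0,"jaw":0},{"dp":[0,0,-100],"roll":0,"jaw":0}]'

```text
time_s: 7.22
tcp_pos: [0.539, -0.2155, 0.243]
eef_rot: [-179.6, -0.3, -60.3]
contact_force: [0.6, -0.3, -1.0]
gripper_width: 0.0001
gripper_force: 0.0
```

>>> send_rows --steps '[{"dp":[-40,-23,0],"roll":-0.17,"jaw":30},{"dp":[-80,-46,0],"roll":-0.34,"jaw":60},{"dp":[-120,-69,0],"roll":-0.51,"jaw":100},{"dp":[-160,-92,0],"roll":-0.68,"jaw":100},{"dp":[-187,-107,0],"roll":-0.85,"jaw":100}]'

```text
time_s: 7.85
tcp_pos: [0.5367, 0.0025, 0.238]
eef_rot: [-180.0, 0.0, -11.2]
contact_force: [1.6, 0.2, -0.9]
gripper_width: 0.0449
gripper_force: 0.0
```

>>> send_rows --steps '[{"dp":[0,0,0],"roll":-0.17,"jaw":100},{"dp":[0,0,0],"roll":-0.2,"jaw":100},{"dp":[0,0,0],"roll":-0.2,"jaw":100}]'

```text
time_s: 8.22
tcp_pos: [0.5367, 0.0002, 0.2382]
eef_rot: [-180.0, 0.0, -0.4]
contact_force: [-0.8, -0.1, 0.5]
gripper_width: 0.0748
gripper_force: 0.0
```

```bash
python3 -c "
from h import *
go(.539,.173,.24)
c=cap('wrist');cv2.imwrite('pics/w5.png',c['image'])"
```

```text
t 8.225 tcp [5.367e-01 2.000e-04 2.382e-01] [-1.8e+02  2.0e-02 -3.5e-01] q [ 21.    7.6 -17.   -0.  -65.4  68.7] dp mm [   1.2 -172.8   -1.8]
```

View pics/w5.png

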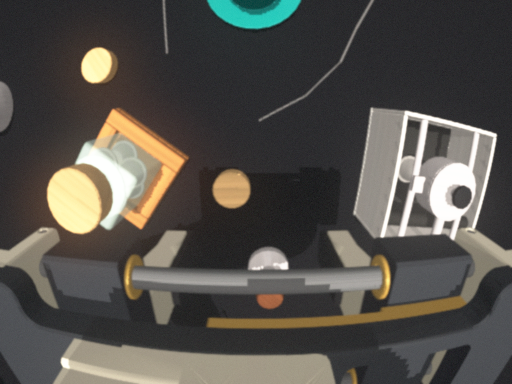

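A round grey capsule is now visible inside the box at (408,168), beside the head. On to the lid.

>>> send_rows --steps '[{"dp":[0,-45,0],"roll":0,"jaw":100},{"dp":[1,-90,0],"roll":0,"jaw":100},{"dp":[2,-135,0],"roll":0,"jaw":100},{"dp":[2,-173,0],"roll":0,"jaw":100},{"dp":[2,-173,0],"roll":0,"jaw":100}]'

```text
time_s: 8.9
tcp_pos: [0.5393, 0.1751, 0.2382]
eef_rot: [-180.0, 0.0, -0.2]
contact_force: [-0.1, -0.6, 0.7]
gripper_width: 0.0872
gripper_force: 0.0
```

>>> send_rows --steps '[{"dp":[0,0,20],"roll":0,"jaw":100},{"dp":[0,0,40],"roll":0,"jaw":100},{"dp":[0,0,60],"roll":0,"jaw":100},{"dp":[0,0,65],"roll":0,"jaw":100},{"dp":[0,0,65],"roll":0,"jaw":100}]'

```text
time_s: 9.52
tcp_pos: [0.5394, 0.1728, 0.1737]
eef_rot: [180.0, 0.0, -0.2]
contact_force: [-0.5, -0.1, 0.3]
gripper_width: 0.0877
gripper_force: 0.0
```

```bash
python3 -c "
from h import *
go(.5393,.173,.138)
c=cap('wrist');cv2.imwrite('pics/w6.png',c['image'])"
```

```text
t 9.525 tcp [0.5394 0.1728 0.1737] [179.98   0.    -0.24] q [ 37.6  13.5 -18.6   0.  -57.9  52.2] dp mm [-0.1 -0.2 35.7]
```

View pics/w6.png

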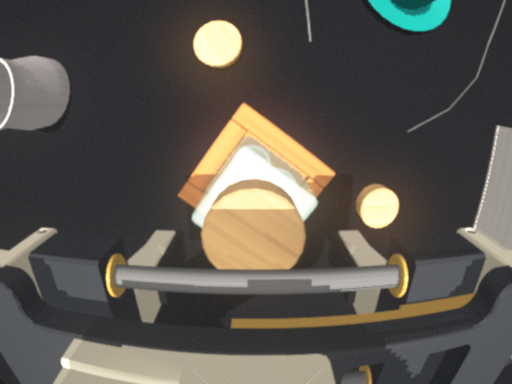

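The lid (202–305, centre x 253.5) sits midway between the fingers. I'll descend and grip.

>>> send_rows --steps '[{"dp":[0,0,15],"roll":0,"jaw":100},{"dp":[0,0,28],"roll":0,"jaw":100},{"dp":[0,0,36],"roll":0,"jaw":100},{"dp":[0,0,36],"roll":0,"jaw":100},{"dp":[0,0,36],"roll":0,"jaw":80}]'

```text
time_s: 10.2
tcp_pos: [0.5394, 0.1735, 0.1378]
eef_rot: [-180.0, -0.0, -0.2]
contact_force: [0.1, 0.1, -0.1]
gripper_width: 0.0824
gripper_force: 0.0
```

>>> send_rows --steps '[{"dp":[0,0,0],"roll":0,"jaw":60},{"dp":[0,0,0],"roll":0,"jaw":50},{"dp":[0,0,0],"roll":0,"jaw":40},{"dp":[0,0,0],"roll":0,"jaw":40},{"dp":[0,0,0],"roll":0,"jaw":40}]' --newtons 50

```text
time_s: 10.82
tcp_pos: [0.5396, 0.1738, 0.138]
eef_rot: [-180.0, -0.1, -0.1]
contact_force: [-0.2, 4.0, 3.7]
gripper_width: 0.0652
gripper_force: 50.0
```

>>> send_rows --steps '[{"dp":[0,0,0],"roll":-0.08,"jaw":40},{"dp":[0,0,0],"roll":-0.16,"jaw":40},{"dp":[0,0,0],"roll":-0.24,"jaw":40},{"dp":[0,0,0],"roll":-0.32,"jaw":40},{"dp":[0,0,0],"roll":-0.4,"jaw":40}]'

```text
time_s: 11.45
tcp_pos: [0.5401, 0.1732, 0.1386]
eef_rot: [180.0, -0.1, 22.9]
contact_force: [0.4, 1.7, 7.7]
gripper_width: 0.0656
gripper_force: 50.0
```

```bash
python3 -c "
from h import *
go(.5393,.173,.138);s=r.get_state();print(s['moment'],s['contact_force'],s['gripper_width'])
c=cap('wrist');cv2.imwrite('pics/w7.png',c['image'])"
```

```text
t 11.45 tcp [0.5401 0.1732 0.1386] [ 1.7995e+02 -9.0000e-02  2.2930e+01] q [ 37.6  15.5 -21.1   0.1 -53.4  75.3] dp mm [-0.8 -0.1  0.6]
[ 0.08975439 -0.13556954 -0.10337171] [0.3504664  1.71693753 7.71530228] 0.06556844681576031
```

View pics/w7.png

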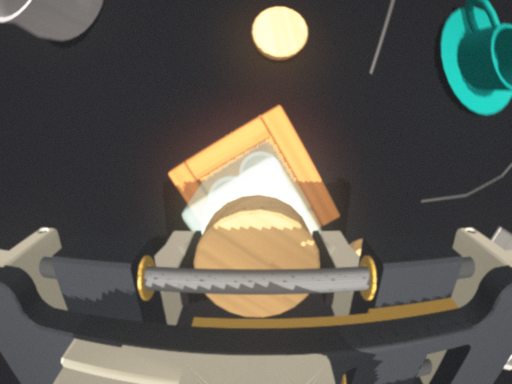

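>>> send_rows --steps '[{"dp":[0,0,0],"roll":-0.1,"jaw":40},{"dp":[0,0,0],"roll":-0.2,"jaw":40},{"dp":[0,0,0],"roll":-0.3,"jaw":40},{"dp":[0,0,0],"roll":-0.4,"jaw":40},{"dp":[0,0,0],"roll":-0.5,"jaw":40}]'

```text
time_s: 12.12
tcp_pos: [0.5401, 0.1735, 0.1388]
eef_rot: [179.9, -0.1, 51.6]
contact_force: [-0.4, 1.3, 8.1]
gripper_width: 0.0653
gripper_force: 50.0
```

>>> send_rows --steps '[{"dp":[0,0,0],"roll":-0.1,"jaw":40},{"dp":[0,0,0],"roll":-0.2,"jaw":40},{"dp":[0,0,0],"roll":-0.3,"jaw":40},{"dp":[0,0,0],"roll":-0.4,"jaw":40},{"dp":[0,0,0],"roll":-0.45,"jaw":40}]'

```text
time_s: 12.75
tcp_pos: [0.5399, 0.1735, 0.1387]
eef_rot: [179.9, -0.1, 77.3]
contact_force: [-1.8, 1.9, 8.1]
gripper_width: 0.0655
gripper_force: 50.0
```

```bash
python3 -c "
from h import *
go(.5393,.173,.138);s=r.get_state();print(s['moment'],s['contact_force'],s['gripper_width'],s['gripper_force'])
cv2.imwrite('pics/w8.png',cap('wrist')['image'])
def ang(im,x0,x1,y0,y1):
    g=cv2.GaussianBlur(cv2.cvtColor(im,6),(0,0),1).astype(np.float32)[y0:y1,x0:x1]
    gx=cv2.Sobel(g,5,1,0);gy=cv2.Sobel(g,5,0,1)
    m=np.hypot(gx,gy)<60
    return np.degrees(.5*np.arctan2(2*(gx*gy)[m].sum(),((gx**2-gy**2)[m]).sum()))
for n in('w6','w7','w8'):
    im=cv2.imread(f'pics/{n}.png');print(n,ang(im,225,285,222 if n!='w6' else 215,264))
"
```

```text
t 12.75 tcp [0.5399 0.1735 0.1387] [ 1.799e+02 -5.000e-02  7.734e+01] q [ 37.6  15.5 -21.1   0.  -53.4 129.7] dp mm [-0.7 -0.5  0.7]
[ 0.77848897  0.33336733 -0.14976752] [-1.79842618  1.91491989  8.12963656] 0.06546734395920657 50.00161733943969
w6 -58.151886
w7 -75.33688
w8 -62.694454
```

>>> send_rows --steps '[{"dp":[0,0,0],"roll":-0.08,"jaw":40},{"dp":[0,0,0],"roll":-0.16,"jaw":40},{"dp":[0,0,-1],"roll":-0.16,"jaw":40},{"dp":[0,0,-2],"roll":-0.16,"jaw":40},{"dp":[0,0,-2],"roll":-0.16,"jaw":40}]'

```text
time_s: 13.42
tcp_pos: [0.5392, 0.1731, 0.1396]
eef_rot: [-180.0, 0.0, 86.3]
contact_force: [0.2, 0.4, 3.1]
gripper_width: 0.0654
gripper_force: 50.0
```

>>> send_rows --steps '[{"dp":[0,0,-1],"roll":0,"jaw":40},{"dp":[0,0,-2],"roll":0,"jaw":40},{"dp":[0,0,-3],"roll":0,"jaw":40},{"dp":[0,0,-3],"roll":0,"jaw":40}]'

```text
time_s: 13.92
tcp_pos: [0.539, 0.1732, 0.1424]
eef_rot: [-180.0, 0.0, 86.4]
contact_force: [0.0, -0.3, -0.8]
gripper_width: 0.0654
gripper_force: 50.0
```

The force is −0.8 N, which is the lid's weight alone, so the thread is free. Lift straight up.

>>> send_rows --steps '[{"dp":[0,0,-4],"roll":0,"jaw":40},{"dp":[0,0,-10],"roll":0,"jaw":40},{"dp":[0,0,-18],"roll":0,"jaw":40},{"dp":[0,0,-26],"roll":0,"jaw":40},{"dp":[0,0,-31],"roll":0,"jaw":40}]'

```text
time_s: 14.55
tcp_pos: [0.5394, 0.1735, 0.1745]
eef_rot: [180.0, -0.0, 86.4]
contact_force: [-0.1, 0.1, -1.0]
gripper_width: 0.0654
gripper_force: 50.0
```

>>> send_rows --steps '[{"dp":[0,0,0],"roll":0,"jaw":40},{"dp":[0,0,0],"roll":0,"jaw":40},{"dp":[0,0,0],"roll":0,"jaw":40},{"dp":[0,0,0],"roll":0,"jaw":40}]'

```text
time_s: 15.05
tcp_pos: [0.5391, 0.1733, 0.1733]
eef_rot: [-180.0, 0.0, 86.4]
contact_force: [0.4, -0.9, -0.5]
gripper_width: 0.065
gripper_force: 50.0
```

```bash
python3 -c "
from h import *
a=cap('scene')['image'];b=cv2.imread('pics/scene0.png')
import pickle;b=pickle.load(open('scene.pkl','rb'))['image']
R=np.s_[195:232,236:288]
print('stand/jar-base diff',np.abs(a[R].astype(int)-b[R]).mean())
def blob(im):
    h=cv2.cvtColor(im,40)[130:200,230:300]; m=cv2.inRange(h,(10,70,120),(30,255,255))
    n,l,s,c=cv2.connectedComponentsWithStats(m); return [(s[i].tolist()) for i in range(1,n) if s[i][4]>60]
print(blob(b),blob(a)); print(r.get_state()['contact_force'],r.get_state()['gripper_force'])
"
```

```text
stand/jar-base diff 9.111226611226611
[[20, 40, 24, 19, 234]] [[20, 31, 13, 19, 184]]
[ 0.24127947 -0.0970818  -1.41217914] 49.999665333889425
```

```bash
python3 -c "
from h import *
print(r.close_job())"
```

```text
the job is handed in; nothing more can be done
None
```

The job is handed in, with no verdict returned: a capsule-like object was visible in the knock box and the ejector was pressed twice and came back out, then the lid was turned about 86° until the thread let go, and I'm holding it still about 20 mm above the jar's mouth, with wrist force showing only the lid's weight as it lifted.

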